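Nip a headset cup in the bench clamp and keep the trigger squeezed

ROBOT

A 6-joint arm with a two-finger parallel gripper is mounted at the origin on a cart in front of the work surface, level with it; the furniture and walls round the work are solid. World frame = base frame: x ahead of the robot, y to its left, z up, the work surface at z = 0. Lengths are in m, angles in rad, forces in N, time in s.
With the tool pointing down it reaches from about 0.4 to 0.825 m from the base axis. Payload 7 kg.
Tool frame: the origin (TCP) lies at the very end of the fingers, on their centre line; the grasp point (between the pads) lies arm.hold_point_z behind it (arm.hold_point_z is the distance from the TCP to the grasp point, in m); z points along the fingers, y is the line along which they close (so a half turn about z gives the same grasp; the last joint's range is limited). The gripper opens to 88 mm and grips with 3 to 60 N. Pads are 19 mm wide; open, the fingers measure 130 mm over their backs; the gripper's body (78 mm by 193 mm) begins 47 mm behind the grasp point.
Start: joints at [-1.019, 0.359, 0.012, 0, -1.224, -0.288], TCP at [0.176, -0.652, 0.227] pointing down, gripper open.
Joint ranges: [-3.07, 3.07], [-1.43, 2.12], [-1.02, 1.25], [-3.03, 1.67], [-3.05, -0], [-3.03, 3.03]. Speed limits (rad/s): [2.39, 2.39, 3.01, 3.14, 3.14, 3.14].

INTERFACE

Orientations are given as [roll, pitch, yaw] about the fixed x, y, z axes, in that order (R = Rz(yaw) Ry(pitch) Rx(roll)).
In Python, from station import arm, eyes, job_done, get_state gives the robot as it stands (arm), with the cameras (eyes), the job as plain functions and the readings as plain functions.
- The arm moves only by the tool advance, called as name(argument=value, ...), one argument or row to a line, values as JSON. Schema: {"type":"object","properties":{"offsets":{"type":"array","items":{"type":"array","prefixItems":[{"type":"number"},{"type":"array","items":{"type":"number"},"minItems":3,"maxItems":3},{"type":"number"}],"minItems":3,"maxItems":3},"minItems":1,"maxItems":20},"grip_force":{"type":"number"},"only":{"type":"string"},"quiet":{"type":"boolean"},"lines":{"type":"string"}},"required":["offsets"],"additionalProperties":false}. offsets is a list of rows, 1 to 20 of them, each written [opening, [dx, dy, dz], turn]: the finger opening in m, then dx, dy, dz in m, then a turn about the tool's z in rad; each row is the pose to reach, as a shift and turn from the pose commanded when the call began, along the tool's axes at that moment; what a row does not reach only later rows make up. A row lasts 1/12 s, in which the tool goes at most 0.0417 m and 0.125 rad, less where a joint would pass 70% of its speed; a pose out of reach is approached as far as the arm can. The fingers move at their own pace and stop on an object; grip_force is the grip in N (left out, the last holds). Time passes only in rows, so rows that do not move let the fingers close. The tool returns the time, the measured TCP pose, the force, the opening and the grip force at its end. only (a regular expression) keeps the lines of the reply that match it, lines (a string "A,B") keeps lines A to B, and quiet returns only ok. Input that does not fit is refused with a message, and nothing moves.
- get_state(): the state, without advancing time (a new reading comes with each control period).
- eyes.grab_frame(name): name is "side" or "top"; returns the picture (480x640x3 uint8, red, green, blue); there is no depth.
- eyes.camera_params(name): a dict with "fx", "fy", "cx", "cy" (pixels), "D" ([k1, k2, p1, p2, k3] as OpenCV has them; the pictures are not rectified), "T" (4x4, takes a point from camera to world coordinates). Camera axes: x right, y down, z forward; pixel columns grow to the right and rows downward; lengths in m; the calibration is good to about 2 mm. A picture is of the moment at which its call begins. camera_params takes no time and is no camera call.
- job_done(): hands the job in; it is judged then, once.
The state is a dict: "t": time; "q": joint angles; "qd": joint speeds; "joint_efforts": joint torques, N m; "eef_pos": TCP position; "ee_rot": TCP orientation; "force": force on the tool from outside, world axes, zero at the start; "moment": the same for the moment, N m; "width": finger opening in m; "gripper_force": force on a finger pad.
Only numpy, scipy, OpenCV 4.12 (cv2) and the standard library are available. Lean on these libraries where they do the work, as an engineer would, in place of code of your own. Each camera call takes 0.05 s, during which the arm holds its last target. There are 200 camera calls.

TASK

Stand the silver headset cup, the way up it already is, on the clamp's board just in front of the wooden V-block and let go of it; then pump the clamp's trigger (squeeze it towards the fixed grip, let it spring back, squeeze again) until the rubber pad of the end jaw has pushed the cup home into the V and holds it there. Draw the jaw in with the trigger only, and nip the thin cup gently: firm enough that the springy rubber pad gives by about 3 mm, never so hard that it is squashed in to its stop. The clamp keeps its pressure only while the trigger is held, so finish with the trigger still squeezed in the gripper and the cup nipped, ready for its race to be brushed clean, and leave the small tin and the rubber cap where they lie.

Things in the scene. Friction and masses are not known exactly. Their poses are not given: they have to be found in the camera images.
- clamp: one-hand bar clamp lying on its side, its housing screwed to an 18 mm plywood board fixed on the bench (x -40..118, y -105..165 mm). Origin under the board, below the bar; x across the bar from the pistol grip (-x, near the robot) to the jaws (+x), y along the bar to the end jaw, z up. Black housing x -28..58, y -33..33, top at z 52 mm. Steel bar x -10..10, z 31..39 mm
- v_seat (a point): on the board, under the middle of the cup when it is home in the V: (72, 50, 18) mm of the clamp's frame, same axes. The V-block (wood, on the fixed jaw) spans x 52..92, z 18..44 mm; its 120 degree V opens to +y, bottom at y 24, edges at y 35. Free beside the seated cup: 39 mm on the -x side (then the bar), all on the +x side, so lower it with the fingers on its -x and +x sides
- pad (a point): middle of the free face of the round rubber pad (25 mm across, 32 mm above the bench) on the end jaw; it looks along the clamp's -y, straight at the V. Before the first pump it is 27 to 45 mm short of the seated cup
- draw (a joint): how far bar and end jaw have been drawn in, m: 0 = widest, up to 0.062, moving along the clamp's -y towards the V. A drag of 4.5 N keeps the jaw in place between pumps, but under pressure it slips back when the trigger is let go, until the pad gives by no more than about 1 mm
- pad_face (a joint): how far the springy rubber pad is pushed into the end jaw, m: 0 = free, 0.005 = squashed to its stop; 5 N per mm, so 0.003 is a nip of 15 N
- end_jaw: the sliding steel bar with the black end jaw that carries the pad; jaw 18 mm thick along y, x -16..100 mm, top 49 mm above the bench. Its origin is the clamp's, shifted along the clamp's -y by draw; the bar's tail ends 87 mm on the -y side of this origin. Not to be pushed by hand
- trigger: black trigger lever, blade 11 mm thick, z 24..46 mm above the bench, beside the pistol grip on its +y side, from x -35 to -112 mm of the clamp's frame. Origin on its upright hinge pin in the housing, (42, 4, 35) mm of the clamp's frame
- squeeze (a joint): angle of the trigger, rad: 0 = let go (a spring returns it), 0.18 = squeezed to its stop. Its pawl takes the bar's saw teeth (4.5 mm apart): a full squeeze draws the jaw in by about 9 mm, letting go leaves it there. At trigger_front the spring takes 3 to 4 N and the jaw's drag 3 N; what is pressed beyond that reaches the pad times 1.7: a steady 15 N nips with about 15 N, 20 N crushes
- trigger_front (a point): middle of the trigger's outer (+y) face, where a finger pulls it: (-72, 22, 35) mm of the clamp's frame when let go; goes 21 mm along the clamp's -y to the stop
- grip (a point): middle of the outer (-y) face of the pistol grip, across from the trigger: (-72, -31, 35) mm of the clamp's frame. The grip is fixed and does not yield: 14 mm thick, x -112..-24, y -31..-17, z 23..47 mm, in front of the board. From here over the trigger it measures 53 mm let go, 32 mm at the stop
- bearing_cup: silver headset cup, a round hollow ring: rim 45 mm across from 10 to 19 mm height, narrower skirt 35 mm across below; 19 mm high, about 50 g. Origin at the centre of its underside, z up. Stands alone on the bench
- lid_tin: small round tin, dark with a white rim, 57 mm across, 24 mm high, origin at the centre of its underside; bystander
- rubber_cap: round black rubber end cap, 31 mm across, 11 mm high, origin at the centre of its underside; bystander

How it is judged:
On the way, in this order (a step that is already met when the one before it is completed fails the run):
1. the cup stands upright on the board in front of the V, let go of, not yet touched by the pad (x of bearing_cup in the frame of v_seat between -0.015 and 0.015 m and y of bearing_cup in the frame of v_seat between -0.004 and 0.022 m and z of bearing_cup in the frame of v_seat between -0.003 and 0.003 m and angle between bearing_cup's own z axis and vertical below 0.12 rad and contact force between the fingers and bearing_cup below 0.3 N and value of joint pad_face below 0.0005 m), for 0.2 s.
2. pumped in by the trigger, the pad holds the cup in the V (horizontal distance between bearing_cup and v_seat below 0.004 m and value of joint pad_face above 0.001 m and contact force between the fingers and trigger above 1 N), for 0.1 s.
At the end, for the whole second after the job is handed in: the cup stands upright on the board, within 4 mm of its seat in the V and not touched by the gripper; the pad is pushed in by 1.6 to 4.4 mm; a finger presses on the trigger with more than 2 N; all this through the last second (horizontal distance between bearing_cup and v_seat below 0.004 m and z of bearing_cup in the frame of v_seat between -0.003 and 0.004 m and angle between bearing_cup's own z axis and vertical below 0.12 rad and value of joint pad_face between 0.0016 and 0.0044 m and contact force between the fingers and trigger above 2 N and contact force between the fingers and bearing_cup below 0.3 N); the arm keeps its last pose, push and grip.
It fails at once if the cup is crushed: the pad is squashed in by more than 4.7 mm (23 N), all but to its stop (value of joint pad_face above 0.0047 m).
It fails at once if the robot shoves the bar or the end jaw instead of pumping (more than 4 N) (contact force between any of the fingers, the arm and end_jaw above 4 N).
It fails at once if the tin or the rubber cap is moved by more than 30 mm (distance of any of lid_tin, rubber_cap from where it was at the start of the episode above 0.03 m).
It also fails if it takes over 70 s, if anything falls off the work surface, if the arm or the gripper's body presses on something with over 40 N, if the wrist force passes 120 N, or if a joint passes its speed limit or range.

## Working session

There is one attempt and no reset: what is moved stays moved. The work goes in short steps, Python scripts to look and compute and a tool call to move; the robot and the scene stay as the last step left them, time stands still between calls to the robot, and variables do not carry over. Pictures are saved under pics/ and viewed, at most 10 in all, crops included, and the job is handed in when it is done.

```bash
ls; mkdir -p pics; python3 - <<'E'
from station import arm, eyes, job_done, get_state
import cv2,numpy as np
np.set_printoptions(precision=4,suppress=True)
for n in("side","top"):
    im=eyes.grab_frame(n); cv2.imwrite(f"pics/{n}0.png",im[:,:,::-1]); p=eyes.camera_params(n); print(n,p["fx"],p["fy"],p["cx"],p["cy"],p["D"]);print(p["T"])
s=get_state(); print(s["t"],s["eef_pos"],s["ee_rot"],s["width"],arm.hold_point_z)
E
```

```text
pics
station.py
side 562.1010770878784 562.1010770878784 314.80483723815314 233.47654536356546 [-0.0083  0.      0.      0.      0.    ]
[[-0.9968 -0.0427  0.067   0.4186]
 [-0.0794  0.5266 -0.8464  1.108 ]
 [ 0.0008 -0.8491 -0.5283  0.7184]
 [ 0.      0.      0.      1.    ]]
top 541.4015239229202 541.4015239229202 319.16934595866286 239.0702277260449 [-0.1133  0.      0.      0.      0.    ]
[[-0.0093 -0.9909  0.1344  0.3537]
 [-0.9998  0.0113  0.0141  0.0173]
 [-0.0155 -0.1343 -0.9908  1.2016]
 [ 0.      0.      0.      1.    ]]
0.1 [ 0.1758 -0.6512  0.2257] [ 3.1401 -0.0001 -2.8779] 0.08757903234527414 0.0188
```

View pics/side0.png

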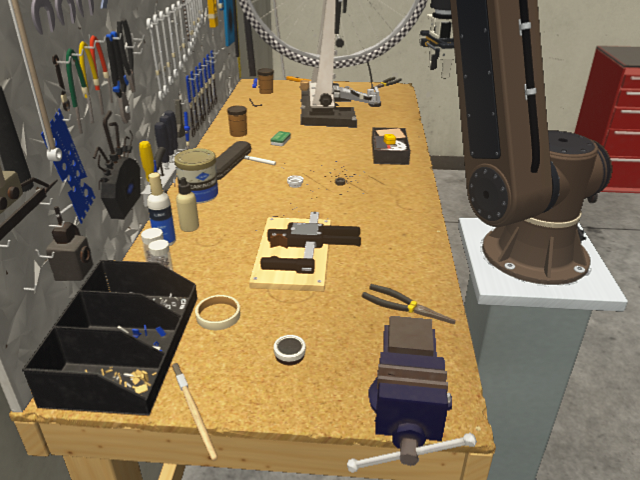

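View pics/top0.png

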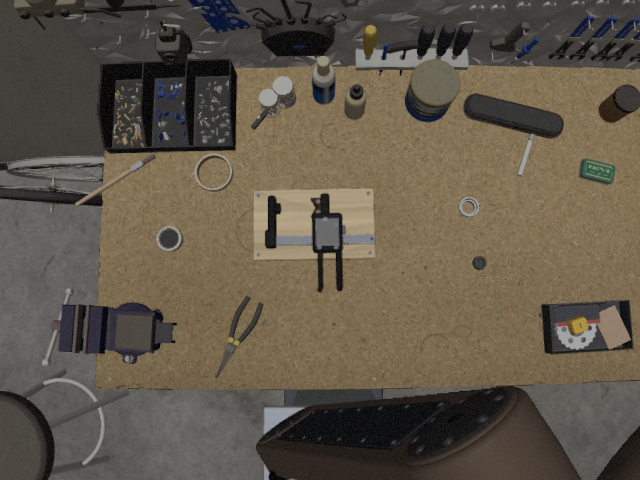

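The side view shows the board around (290,255), the cup at (295,181), the cap at (341,181) and the tin at (289,348). The top view shows the board at columns 254–375 and rows 190–260, the cup at (469,207), the cap at (479,263), and the grip and trigger at columns 318–342, down to row 290. Next I'll measure these and zoom in.

```bash
cat > h.py <<'E'
from station import arm, eyes, job_done, get_state
import cv2,numpy as np
np.set_printoptions(precision=4,suppress=True)
def ray(n,uv):
    p=eyes.camera_params(n);K=np.array([[p["fx"],0,p["cx"]],[0,p["fy"],p["cy"]],[0,0,1]])
    q=cv2.undistortPoints(np.array([[uv]],float),K,np.array(p["D"]))[0,0]
    T=np.array(p["T"]);return T[:3,3],T[:3,:3]@np.array([q[0],q[1],1])
def plane(n,uv,z):
    o,d=ray(n,uv);return o+d*(z-o[2])/d[2]
def tri(a,b):  # pixels in side, top
    (o,d),(p,e)=ray("side",a),ray("top",b)
    s=np.linalg.lstsq(np.c_[d,-e],p-o,rcond=None)[0]
    x,y=o+d*s[0],p+e*s[1];return (x+y)/2,np.linalg.norm(x-y)
def proj(n,X):
    p=eyes.camera_params(n);K=np.array([[p["fx"],0,p["cx"]],[0,p["fy"],p["cy"]],[0,0,1]])
    Ti=np.linalg.inv(np.array(p["T"]));return cv2.projectPoints(np.array(X,float).reshape(-1,1,3),cv2.Rodrigues(Ti[:3,:3])[0],Ti[:3,3],K,np.array(p["D"]))[0][:,0]
E
python3 - <<'E'
from h import *
t=cv2.imread("pics/top0.png");s=cv2.imread("pics/side0.png")
a=cv2.resize(t[180:300,245:385],None,fx=4,fy=4,interpolation=cv2.INTER_CUBIC)
cv2.imwrite("pics/c1.png",a)
b=cv2.resize(s[205:295,245:370],None,fx=5,fy=5,interpolation=cv2.INTER_CUBIC)
c=cv2.resize(s[165:195,275:355],None,fx=5,fy=5,interpolation=cv2.INTER_CUBIC)
d=cv2.resize(t[190:275,455:495],None,fx=5,fy=5,interpolation=cv2.INTER_CUBIC)
W=np.zeros((600,800,3),np.uint8);W[:450,:625]=b;W[450:600,:400]=c;W[:425,600:800]=d
cv2.imwrite("pics/c2.png",W)
print(tri((295,181),(469,207)),plane("top",(469,207),.019),plane("side",(295,181),.012))
for c in [(254,191),(254,259),(375,260),(375,190)]:print(plane("top",c,.018))
for c in [(479,263)]:print(plane("top",c,.011))
E
```

```text
(array([ 0.5856, -0.3042,  0.008 ]), np.float64(0.001723013003166816)) [ 0.5826 -0.3012  0.019 ] [ 0.5856 -0.2965  0.012 ]
[0.6248 0.1793 0.018 ]
[0.4716 0.1782 0.018 ]
[ 0.4665 -0.088   0.018 ]
[ 0.6235 -0.0917  0.018 ]
[ 0.4576 -0.3199  0.011 ]
```

View pics/c1.png

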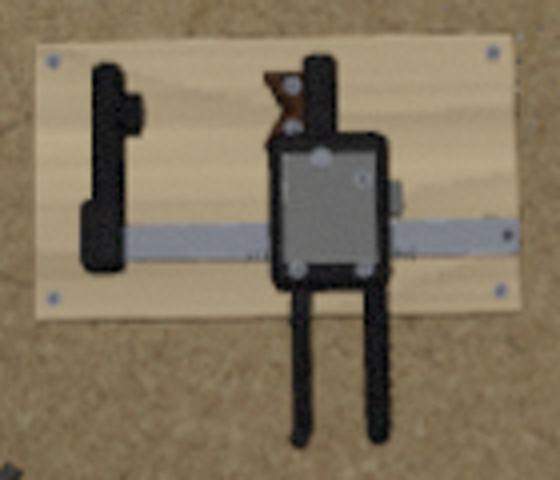

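View pics/c2.png

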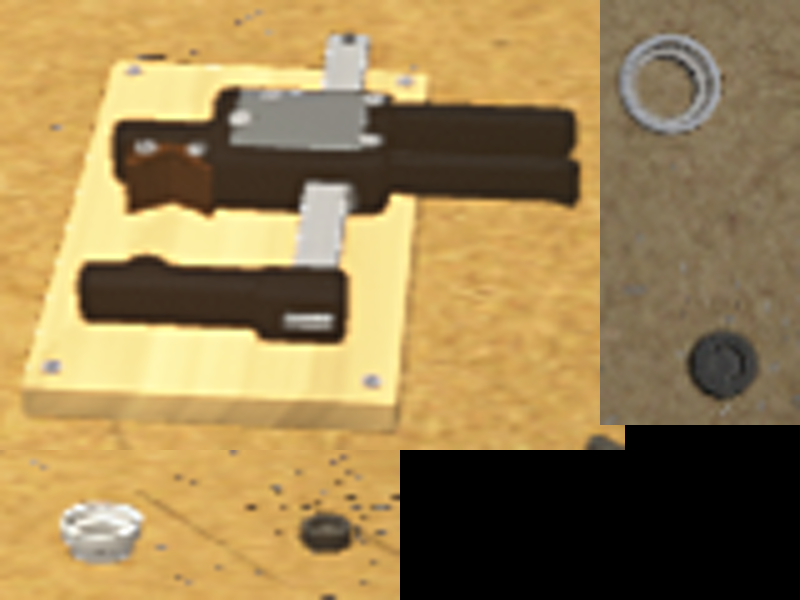

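In the crops, the board corners in the top view are about (254,190), (254,260), (375,257) and (373,189). The V-block faces image left (world +y), and the pad is opposite it. The trigger is the left lever. Now I'll refine these with masks.

```bash
python3 - <<'E'
from h import *
def quad(n,roi,lo):
    im=cv2.imread(f"pics/{n}0.png");hsv=cv2.cvtColor(im,cv2.COLOR_BGR2HSV)
    m=cv2.inRange(hsv,lo[0],lo[1]);z=np.zeros_like(m);x0,y0,x1,y1=roi;z[y0:y1,x0:x1]=m[y0:y1,x0:x1]
    z=cv2.morphologyEx(z,cv2.MORPH_OPEN,np.ones((3,3)))
    cs=cv2.findContours(z,0,2)[0];c=cv2.convexHull(np.vstack([c for c in cs if cv2.contourArea(c)>150]))
    return cv2.approxPolyN(c,4)[0] if hasattr(cv2,'approxPolyN') else c
for n,p in (("top",[(260,235),(300,250),(330,170),(400,240)]),("side",[(262,270),(320,270),(440,300)])):
    hsv=cv2.cvtColor(cv2.imread(f"pics/{n}0.png"),cv2.COLOR_BGR2HSV);print(n,[hsv[v,u].tolist() for u,v in p])
im=cv2.imread("pics/top0.png");hsv=cv2.cvtColor(im,cv2.COLOR_BGR2HSV)
print(hsv[207,440:500].tolist()[10:45])
im=cv2.imread("pics/side0.png");hsv=cv2.cvtColor(im,cv2.COLOR_BGR2HSV)
print(hsv[181,283:310].tolist())
E
```

```text
top [[20, 67, 167], [20, 67, 163], [19, 85, 135], [17, 88, 130]]
side [[26, 101, 255], [24, 101, 249], [18, 145, 195]]
[[19, 86, 134], [20, 93, 132], [19, 93, 131], [18, 87, 135], [18, 92, 133], [18, 90, 131], [18, 88, 128], [18, 93, 132], [16, 76, 114], [120, 8, 136], [110, 5, 163], [16, 19, 147], [18, 63, 141], [19, 88, 134], [19, 91, 134], [19, 87, 135], [19, 92, 130], [18, 85, 132], [19, 80, 137], [18, 88, 136], [19, 91, 132], [18, 89, 134], [18, 90, 133], [20, 79, 106], [19, 23, 87], [26, 11, 158], [13, 22, 105], [24, 22, 117], [100, 5, 162], [19, 81, 132], [20, 86, 137], [18, 81, 138], [18, 86, 143], [18, 85, 138], [19, 90, 133]]
[[19, 144, 223], [19, 146, 223], [19, 152, 221], [19, 150, 219], [17, 65, 192], [30, 15, 206], [33, 13, 242], [20, 24, 236], [20, 30, 193], [18, 33, 171], [20, 31, 167], [20, 30, 172], [19, 32, 176], [21, 31, 175], [19, 30, 189], [20, 23, 218], [0, 0, 255], [36, 5, 245], [21, 18, 184], [16, 35, 137], [19, 130, 202], [20, 140, 229], [20, 138, 227], [20, 138, 228], [19, 139, 226], [19, 144, 222], [19, 148, 220]]
```

```bash
cat > m.py <<'E'
from h import *
def roi(m,r):
    z=np.zeros_like(m);x0,y0,x1,y1=r;z[y0:y1,x0:x1]=m[y0:y1,x0:x1];return z
def hsv(n,i=0): return cv2.cvtColor(cv2.imread(f"pics/{n}{i}.png"),cv2.COLOR_BGR2HSV)
def hull(z,a): return cv2.convexHull(np.vstack([c for c in cv2.findContours(z,0,1)[0] if cv2.contourArea(c)>a]))
E
python3 - <<'E'
from m import *
C={}
zt=roi(cv2.inRange(hsv("top"),(10,30,148),(30,79,255)),(240,180,390,275))
zs=roi(cv2.inRange(hsv("side"),(15,40,228),(35,125,255)),(235,205,340,295))
for n,z in(("top",zt),("side",zs)):
    z=cv2.morphologyEx(z,cv2.MORPH_OPEN,np.ones((3,3)));q=cv2.approxPolyN(hull(z,40),4)[0].astype(float)
    P=np.array([plane(n,c,.018) for c in q]);P=P[np.argsort(np.arctan2(*(P-P.mean(0))[:,[1,0]].T))]
    print(n,q.tolist());print(P[:,:2],"sides",np.linalg.norm(P-np.roll(P,1,0),axis=1))
    L=cv2.minAreaRect(P[:,:2].astype(np.float32)*1000);print(L)
    # rigid fit to model corners
    M=np.array([[-40,-105],[118,-105],[118,165],[-40,165]])/1000.
    a,b=M-M.mean(0),P[:,:2]-P[:,:2].mean(0);th=np.arctan2((a[:,0]*b[:,1]-a[:,1]*b[:,0]).sum(),(a*b).sum())
    R=np.array([[np.cos(th),-np.sin(th)],[np.sin(th),np.cos(th)]]);o=P[:,:2].mean(0)-R@M.mean(0);print("yaw",th,"origin",o,"res",P[:,:2]-M@R.T-o)
for n,r in(("top",(450,190,490,225)),("side",(280,168,312,195))):
    z=roi(cv2.inRange(hsv(n),(0,0,80),(180,52,255)),r);c=hull(z,3);e=cv2.fitEllipse(c);print(n,e,cv2.boundingRect(c))
    print(plane(n,e[0],.019),plane(n,e[0],.0145))
E
```

```text
top [[254.0, 259.0], [254.0, 189.0], [373.0, 188.0], [375.0, 257.0]]
[[ 0.4732 -0.0881]
 [ 0.6282 -0.0873]
 [ 0.6294  0.1794]
 [ 0.4716  0.1782]] sides [0.2663 0.155  0.2667 0.1578]
((551.25634765625, 45.57647705078125), (157.770263671875, 266.6971435546875), 0.335624635219574)
yaw 0.0021455035646007923 origin [0.5116 0.0154] res [[ 0.0013  0.0015]
 [-0.0017  0.002 ]
 [ 0.0001 -0.0013]
 [ 0.0003 -0.0022]]
side [[330.0, 218.0], [324.0, 286.0], [249.0, 282.0], [267.0, 218.0]]
[[ 0.4758 -0.0893]
 [ 0.6308 -0.0768]
 [ 0.6282  0.1864]
 [ 0.4725  0.1875]] sides [0.2769 0.1555 0.2632 0.1557]
((552.0123291015625, 50.021446228027344), (155.718994140625, 276.86907958984375), 0.6936331987380981)
yaw 0.017515863001645333 origin [0.5134 0.0213] res [[ 0.0006 -0.0049]
 [-0.0024  0.0049]
 [-0.0002 -0.0019]
 [ 0.002   0.002 ]]
top ((468.6232604980469, 206.27903747558594), (19.687122344970703, 20.21174430847168), 118.78012084960938) (459, 197, 20, 20)
[ 0.5843 -0.3005  0.019 ] [ 0.5851 -0.3017  0.0145]
side ((294.7093200683594, 180.5288848876953), (13.007186889648438, 15.519352912902832), 83.82705688476562) (287, 176, 16, 11)
[ 0.585  -0.2855  0.019 ] [ 0.5861 -0.2944  0.0145]
```

```bash
python3 - <<'E'
from m import *
h=hsv("top")
# bar: columns -> row centre where bluish/grey low-sat bright
pts=[]
for u in list(range(279,310,3))+list(range(348,372,3)):
    col=h[228:252,u].astype(int); v=np.where((col[:,1]<60)&(col[:,2]>100))[0]
    if len(v)>2: pts.append((u,228+v.mean(),len(v)))
P=np.array([plane("top",(u,v),.039) for u,v,_ in pts]);k=np.polyfit(P[:,1],P[:,0],1);print("bar x=",k,[n for *_,n in pts]);print(P[:,0])
# dark parts
z=roi(cv2.inRange(h,(0,0,0),(180,255,70)),(255,185,385,300));cv2.imwrite("pics/mask.png",z)
def ext(box,zz,nm):
    x0,y0,x1,y1=box;s=np.argwhere(z[y0:y1,x0:x1]>0);a=s.min(0);b=s.max(0)+1
    u0,v0,u1,v1=x0+a[1],y0+a[0],x0+b[1],y0+b[0]
    print(nm,(u0,v0,u1,v1),"y",plane("top",(u0-.5,(v0+v1)/2),zz)[1],plane("top",(u1-.5,(v0+v1)/2),zz)[1],"x",plane("top",((u0+u1)/2,v1-.5),zz)[0],plane("top",((u0+u1)/2,v0-.5),zz)[0])
ext((306,222,350,248),.052,"housing")
ext((316,258,328,300),.046,"trig y")
ext((334,258,348,300),.047,"grip y")
ext((316,258,324,275),.046,"trig root")
ext((316,275,325,300),.046,"trig tip")
ext((262,190,277,255),.049,"endjaw")
ext((276,200,284,216),.040,"pad")
# V block brown
b=roi(cv2.inRange(h,(0,90,30),(14,255,110)),(305,195,335,220));r=cv2.boundingRect(b);print("V",r,plane("top",(r[0]-.5,r[1]+r[3]/2),.044),plane("top",(r[0]+4,r[1]-.5),.044),plane("top",(r[0]+4,r[1]+r[3]-.5),.044))
# heights by triangulating: board corners
for a,c in (((330,218),(375,257)),((324,284),(254.,259)),((267,218),(373.5,188.5))):print(tri(a,c))
E
```

```text
bar x= [-0.0007  0.5109] [10, 10, 10, 10, 10, 10, 10, 10, 10, 11, 11, 11, 10, 10, 10, 10, 10, 10, 12]
[0.5093 0.5114 0.5113 0.5113 0.5112 0.5111 0.511  0.511  0.5109 0.5097
 0.5096 0.5109 0.5119 0.5118 0.5117 0.5117 0.5116 0.5115 0.5071]
housing (np.int64(312), np.int64(222), np.int64(343), np.int64(248)) y 0.050030004914563816 -0.016459726122917444 x 0.49127520588891893 0.5476244927039478
trig y (np.int64(317), np.int64(258), np.int64(323), np.int64(292)) y 0.040159252514513216 0.02734157185017938 x 0.39784317347074577 0.47057503751785673
grip y (np.int64(336), np.int64(258), np.int64(343), np.int64(291)) y -0.00041675989231171676 -0.015349462392239454 x 0.3995009701748294 0.4700153125011648
trig root (np.int64(317), np.int64(258), np.int64(323), np.int64(275)) y 0.04000144023353043 0.0271593533052909 x 0.4340809996956319 0.47057503751785673
trig tip (np.int64(317), np.int64(275), np.int64(323), np.int64(292)) y 0.040316831308883666 0.02752275255424426 x 0.39784317347074577 0.4340809996956319
endjaw (np.int64(265), np.int64(196), np.int64(277), np.int64(248)) y 0.15166949848001104 0.12562430292661975 x 0.49296779581468714 0.6070726256368143
pad (np.int64(276), np.int64(203), np.int64(281), np.int64(214)) y 0.1287271601395101 0.11776372549710229 x 0.5686566436087293 0.5931482842551583
V (311, 198, 18, 18) [0.5814 0.052  0.044 ] [0.6024 0.042  0.044 ] [0.5625 0.0423 0.044 ]
(array([ 0.4744, -0.0881,  0.0186]), np.float64(0.0026820208992990907))
(array([0.4724, 0.1784, 0.0162]), np.float64(0.001289302626208801))
(array([ 0.6309, -0.089 ,  0.0103]), np.float64(0.004208445434375927))
```

Several measurements agree on the clamp origin at about (0.5105, 0.0168) with yaw 0: the bar, the housing, the V edges, the trigger and grip faces, and the lever tips. That puts v_seat at (0.5825, 0.0668) and the pad face at y≈0.118, a 28 mm gap. The cup is at (0.585, -0.301) on the bench. I'll move above the cup with the fingers along world x.

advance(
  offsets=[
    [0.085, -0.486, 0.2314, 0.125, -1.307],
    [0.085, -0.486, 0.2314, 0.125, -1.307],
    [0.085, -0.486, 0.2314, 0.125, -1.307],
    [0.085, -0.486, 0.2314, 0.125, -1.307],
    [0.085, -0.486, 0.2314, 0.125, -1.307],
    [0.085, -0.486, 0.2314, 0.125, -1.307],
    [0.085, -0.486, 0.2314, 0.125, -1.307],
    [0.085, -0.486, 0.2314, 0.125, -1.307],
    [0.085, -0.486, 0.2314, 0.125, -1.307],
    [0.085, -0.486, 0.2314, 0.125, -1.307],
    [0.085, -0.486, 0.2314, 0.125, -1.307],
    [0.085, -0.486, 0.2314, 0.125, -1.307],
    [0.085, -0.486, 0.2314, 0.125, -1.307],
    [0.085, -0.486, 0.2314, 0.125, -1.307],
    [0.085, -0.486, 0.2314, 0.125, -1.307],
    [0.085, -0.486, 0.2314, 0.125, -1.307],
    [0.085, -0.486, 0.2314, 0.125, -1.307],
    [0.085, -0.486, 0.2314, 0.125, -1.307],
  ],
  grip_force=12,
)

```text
refused: offsets[0]: [0.085, -0.486, 0.2314, 0.125, -1.307] is too long (schema: maxItems 3). Nothing was moved.
```

The call was refused and nothing moved: it wants rows with the three-number parts in brackets of their own. Same move again in that form.

advance(
  offsets=[
    [0.085, [-0.486, 0.2314, 0.125], -1.307],
    [0.085, [-0.486, 0.2314, 0.125], -1.307],
    [0.085, [-0.486, 0.2314, 0.125], -1.307],
    [0.085, [-0.486, 0.2314, 0.125], -1.307],
    [0.085, [-0.486, 0.2314, 0.125], -1.307],
    [0.085, [-0.486, 0.2314, 0.125], -1.307],
    [0.085, [-0.486, 0.2314, 0.125], -1.307],
    [0.085, [-0.486, 0.2314, 0.125], -1.307],
    [0.085, [-0.486, 0.2314, 0.125], -1.307],
    [0.085, [-0.486, 0.2314, 0.125], -1.307],
    [0.085, [-0.486, 0.2314, 0.125], -1.307],
    [0.085, [-0.486, 0.2314, 0.125], -1.307],
    [0.085, [-0.486, 0.2314, 0.125], -1.307],
    [0.085, [-0.486, 0.2314, 0.125], -1.307],
    [0.085, [-0.486, 0.2314, 0.125], -1.307],
    [0.085, [-0.486, 0.2314, 0.125], -1.307],
    [0.085, [-0.486, 0.2314, 0.125], -1.307],
    [0.085, [-0.486, 0.2314, 0.125], -1.307],
  ],
  grip_force=12,
)

```text
t: 1.6
eef_pos: [0.584, -0.3025, 0.1019]
ee_rot: [-3.141, -0.0, -1.572]
force: [0.8, -0.5, 0.6]
width: 0.0849
gripper_force: 0.0
```

```bash
python3 - <<'E'
from h import *
s=get_state();print(s["q"],s["qd"])
E
```

```text
[-0.1819  0.4276 -0.1842  0.     -0.9588  0.1806] [-0.0043 -0.0049  0.0007 -0.0006  0.001  -0.0028]
```

advance(
  offsets=[
    [0.07, [-0.0015, -0.001, 0.04], 0],
    [0.07, [-0.0015, -0.001, 0.07], 0],
    [0.07, [-0.0015, -0.001, 0.09], 0],
    [0.07, [-0.0015, -0.001, 0.097], 0],
    [0.07, [-0.0015, -0.001, 0.097], 0],
    [0.035, [-0.0015, -0.001, 0.097], 0],
    [0.035, [-0.0015, -0.001, 0.097], 0],
    [0.035, [-0.0015, -0.001, 0.097], 0],
    [0.035, [-0.0015, -0.001, 0.097], 0],
    [0.035, [-0.0015, -0.001, 0.097], 0],
    [0.035, [-0.0015, -0.001, 0.097], 0],
    [0.035, [-0.0015, -0.001, 0.097], 0],
  ],
  grip_force=12,
)

```text
t: 2.6
eef_pos: [0.5865, -0.3002, 0.0058]
ee_rot: [-3.14, -0.001, -1.57]
force: [-0.6, 0.9, 7.2]
width: 0.0438
gripper_force: 12.0
```

advance(
  offsets=[
    [0.035, [0, 0, -0.03], 0],
    [0.035, [0, 0, -0.06], 0],
    [0.035, [0, 0, -0.1], 0],
    [0.035, [0, 0, -0.1], 0],
    [0.035, [0, 0, -0.1], 0],
    [0.035, [0, 0, -0.1], 0],
  ],
)

```text
t: 3.1
eef_pos: [0.5857, -0.2997, 0.1048]
ee_rot: [-3.141, 0.0, -1.571]
force: [0.7, 0.6, -1.6]
width: 0.044
gripper_force: 12.0
```

```bash
python3 - <<'E'
from h import *
ims=[]
for n in("side","top"):
    im=eyes.grab_frame(n)[:,:,::-1];cv2.imwrite(f"pics/{n}1.png",im)
    u,v=proj(n,[[.585,-.30,.11]])[0].astype(int);print(n,u,v);ims.append(cv2.resize(im[v-50:v+50,u-50:u+50],None,fx=4,fy=4))
cv2.imwrite("pics/c3.png",np.hstack(ims));s=get_state();print(s["eef_pos"],s["force"],s["width"])
E
```

```text
side 294 147
top 479 197
[ 0.585  -0.2997  0.1034] [-0.2426  0.3426 -1.1215] 0.043833336654123665
```

View pics/c3.png

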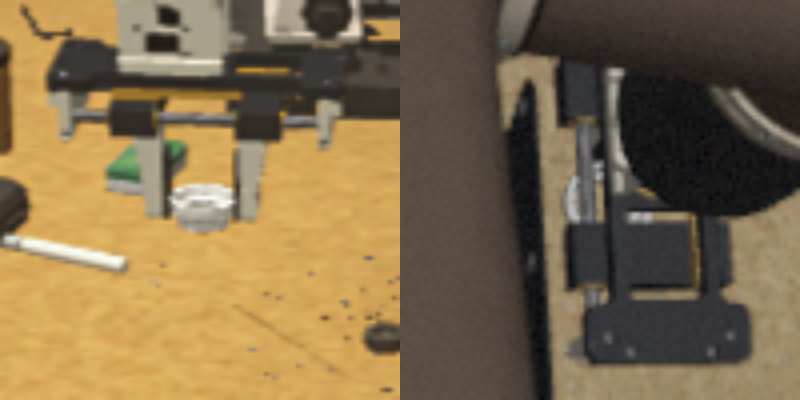

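The side crop shows the cup held level between the fingers, with its bottom just below the tips. Now I'll carry it over the seat.

advance(
  offsets=[
    [0.035, [-0.03, 0, 0], 0],
    [0.035, [-0.065, 0, 0], 0],
    [0.035, [-0.1, 0, 0], 0],
    [0.035, [-0.135, 0, 0], 0],
    [0.035, [-0.17, 0.001, 0], 0],
    [0.035, [-0.205, 0.002, 0], 0],
    [0.035, [-0.24, 0.0025, 0], 0],
    [0.035, [-0.275, 0.0025, 0], 0],
    [0.035, [-0.31, 0.0025, 0], 0],
    [0.035, [-0.34, 0.0025, 0], 0],
    [0.035, [-0.36, 0.0025, 0], 0],
    [0.035, [-0.376, 0.0025, 0], 0],
    [0.035, [-0.376, 0.0025, 0], 0],
    [0.035, [-0.376, 0.0025, 0], 0],
    [0.035, [-0.376, 0.0025, 0], 0],
  ],
)

```text
t: 4.45
eef_pos: [0.5827, 0.0755, 0.1036]
ee_rot: [3.14, -0.001, -1.571]
force: [-0.5, -0.6, -0.3]
width: 0.044
gripper_force: 12.0
```

```bash
python3 - <<'E'
from m import *
for n in("side","top"): cv2.imwrite(f"pics/{n}2.png",eyes.grab_frame(n)[:,:,::-1])
s=get_state();p=s["eef_pos"];print(p,s["ee_rot"],s["force"])
c=np.array([p[0],p[1]-.001,p[2]-.005+.0145]);u,v=proj("side",[c])[0];print(u,v)
z=roi(cv2.inRange(hsv("side",2),(0,0,150),(180,45,255)),(int(u)-9,int(v)-14,int(u)+9,int(v)+12));c=hull(z,3);r=cv2.boundingRect(c);print(r)
print(plane("side",(r[0]+r[2]/2-.5,r[1]+6),p[2]+.0095))
im=cv2.imread("pics/side2.png");u,v=int(u),int(v);cv2.imwrite("pics/c4.png",cv2.resize(im[v-45:v+45,u-60:u+60],None,fx=5,fy=5,interpolation=cv2.INTER_CUBIC))
E
```

```text
[0.583  0.075  0.1041] [ 3.1406 -0.0005 -1.5717] [-0.6558 -0.4385 -0.9655]
276.4641105508991 215.81564328314818
(267, 211, 18, 16)
[0.5844 0.0792 0.1136]
```

View pics/c4.png

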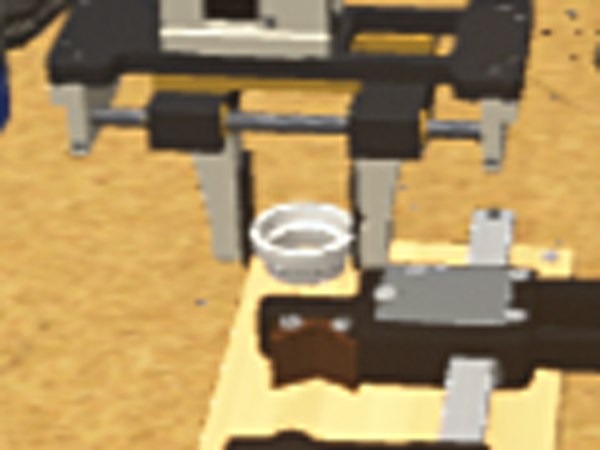

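The cup is level above the board, in front of the V (brown block at about (315,350) in the crop). I'll lower it.

advance(
  offsets=[
    [0.035, [0, 0, 0.03], 0],
    [0.035, [0, 0, 0.055], 0],
    [0.035, [0, 0, 0.07], 0],
    [0.035, [0, 0, 0.075], 0],
    [0.035, [0, 0, 0.078], 0],
    [0.035, [0, 0, 0.080], 0],
    [0.035, [0, 0, 0.080], 0],
    [0.035, [0, 0, 0.080], 0],
  ],
)

```text
t: 5.22
eef_pos: [0.584, 0.0761, 0.0256]
ee_rot: [-3.14, 0.001, -1.571]
force: [-1.6, -0.5, 0.0]
width: 0.0435
gripper_force: 12.0
```

advance(
  offsets=[
    [0.035, [0, 0, 0.001], 0],
    [0.035, [0, 0, 0.002], 0],
    [0.035, [0, 0, 0.002], 0],
  ],
)

```text
t: 5.47
eef_pos: [0.584, 0.0763, 0.0237]
ee_rot: [-3.14, 0.0, -1.57]
force: [-0.5, 0.0, 4.8]
width: 0.0439
gripper_force: 12.0
```

Contact at 4.8 N upward, so the cup is standing on the board. I'll release it and raise.

advance(
  offsets=[
    [0.06, [0, 0, 0], 0],
    [0.06, [0, 0, 0], 0],
    [0.06, [0, 0, 0], 0],
    [0.06, [0, 0, 0], 0],
    [0.06, [0, 0, -0.02], 0],
    [0.06, [0, 0, -0.05], 0],
    [0.06, [0, 0, -0.08], 0],
    [0.06, [0, 0, -0.11], 0],
    [0.06, [0, 0, -0.13], 0],
    [0.06, [0, 0, -0.13], 0],
    [0.06, [0, 0, -0.13], 0],
  ],
)

```text
t: 6.38
eef_pos: [0.5839, 0.0763, 0.1539]
ee_rot: [-3.139, 0.001, -1.571]
force: [-0.9, 0.8, -1.0]
width: 0.0601
gripper_force: 0.0
```

```bash
python3 - <<'E'
from m import *
for n in("side","top"): cv2.imwrite(f"pics/{n}3.png",eyes.grab_frame(n)[:,:,::-1])
s=get_state();print(s["eef_pos"],s["ee_rot"],s["q"])
u,v=proj("side",[[.583,.0755,.03]])[0].astype(int);im=cv2.imread("pics/side3.png")
a=cv2.resize(im[v-40:v+50,u-45:u+75],None,fx=5,fy=5,interpolation=cv2.INTER_CUBIC);cv2.imwrite("pics/c5.png",a);print(u,v)
E
```

```text
[0.5827 0.0758 0.1517] [ 3.1404 -0.0001 -1.5711] [ 0.4616  0.2763 -0.2875 -0.0005 -1.0082 -0.4617]
277 248
```

View pics/c5.png

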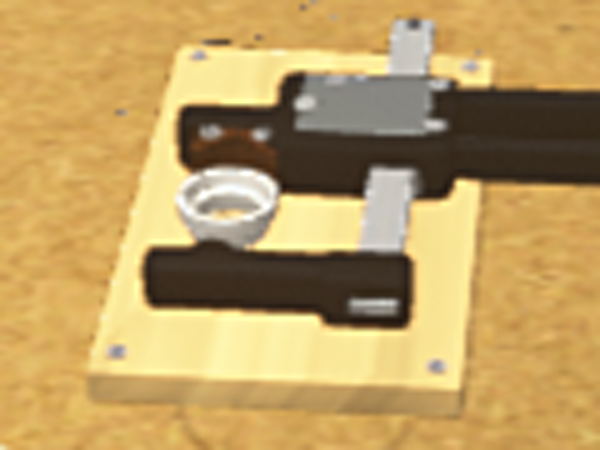

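The cup stands upright and clear, just in front of the V. The cup rim is at about (228,195) in the crop and the pad at about (220,245). Next I'll go above the trigger and grip, turning so the fingers close along world y.

advance(
  offsets=[
    [0.087, [0.0635, 0.1442, 0], -1.571],
    [0.087, [0.0635, 0.1442, 0], -1.571],
    [0.087, [0.0635, 0.1442, 0], -1.571],
    [0.087, [0.0635, 0.1442, 0], -1.571],
    [0.087, [0.0635, 0.1442, 0], -1.571],
    [0.087, [0.0635, 0.1442, 0.02], -1.571],
    [0.087, [0.0635, 0.1442, 0.03], -1.571],
    [0.087, [0.0635, 0.1442, 0.04], -1.571],
    [0.087, [0.0635, 0.1442, 0.05], -1.571],
    [0.087, [0.0635, 0.1442, 0.06], -1.571],
    [0.087, [0.0635, 0.1442, 0.06], -1.571],
    [0.087, [0.0635, 0.1442, 0.06], -1.571],
    [0.087, [0.0635, 0.1442, 0.06], -1.571],
    [0.087, [0.0635, 0.1442, 0.06], -1.571],
    [0.087, [0.0635, 0.1442, 0.06], -1.571],
    [0.087, [0.0635, 0.1442, 0.06], -1.571],
  ],
)

```text
t: 7.82
eef_pos: [0.4387, 0.0123, 0.092]
ee_rot: [3.141, 0.001, -0.003]
force: [-0.4, -0.1, 1.4]
width: 0.0872
gripper_force: 0.0
```

advance(
  offsets=[
    [0.087, [0, 0, 0.03], 0],
    [0.087, [0, 0, 0.055], 0],
    [0.087, [0, 0, 0.07], 0],
    [0.087, [0, 0, 0.074], 0],
    [0.087, [0, 0, 0.074], 0],
    [0.06, [0, 0, 0.074], 0],
    [0.06, [0, 0, 0.074], 0],
    [0.06, [0, 0, 0.074], 0],
    [0.06, [0, 0, 0.074], 0],
    [0.06, [0, 0, 0.074], 0],
  ],
  grip_force=12,
)

```text
t: 8.65
eef_pos: [0.4395, 0.0127, 0.0192]
ee_rot: [-3.141, -0.001, 0.0]
force: [-0.8, 0.6, 0.1]
width: 0.0618
gripper_force: 0.0
```

advance(
  offsets=[
    [0.045, [0, 0, 0], 0],
    [0.045, [0, 0, 0], 0],
    [0.045, [0, 0, 0], 0],
    [0.045, [0, 0, 0], 0],
    [0.045, [0, 0, 0], 0],
    [0.045, [0, 0, 0], 0],
  ],
  grip_force=12,
)

```text
t: 9.15
eef_pos: [0.4392, 0.0106, 0.0189]
ee_rot: [3.139, 0.001, 0.002]
force: [6.4, -16.5, 0.7]
width: 0.0526
gripper_force: 12.0
```

advance(
  offsets=[
    [0.045, [0, 0.002, 0], 0],
    [0.045, [0, 0.003, 0], 0],
    [0.04, [0, 0.004, 0], 0],
    [0.04, [0, 0.005, 0], 0],
    [0.04, [0, 0.005, 0], 0],
    [0.04, [0, 0.005, 0], 0],
  ],
  grip_force=12,
)

```text
t: 9.65
eef_pos: [0.4392, 0.0062, 0.0189]
ee_rot: [3.14, 0.0, 0.001]
force: [4.6, -10.3, 1.5]
width: 0.0434
gripper_force: 12.3
```

advance(
  offsets=[
    [0.038, [0, 0.001, 0], 0],
    [0.036, [0, 0.002, 0], 0],
    [0.034, [0, 0.003, 0], 0],
    [0.032, [0, 0.004, 0], 0],
    [0.03, [0, 0.005, 0], 0],
    [0.03, [0, 0.006, 0], 0],
    [0.03, [0, 0.006, 0], 0],
    [0.03, [0, 0.006, 0], 0],
  ],
  grip_force=12,
)

```text
t: 10.32
eef_pos: [0.4391, 0.0011, 0.0188]
ee_rot: [3.141, 0.0, 0.001]
force: [0.5, -5.3, 5.0]
width: 0.0331
gripper_force: 12.6
```

```bash
python3 - <<'E'
from h import *
for i in range(2):
  im=eyes.grab_frame("top");s=get_state();print(s["eef_pos"],s["force"],s["width"],s["gripper_force"])
cv2.imwrite("pics/top4.png",im[:,:,::-1]);cv2.imwrite("pics/side4.png",eyes.grab_frame("side")[:,:,::-1])
E
```

```text
[0.4391 0.0011 0.0189] [ 0.1649 -5.8835  5.9713] 0.03390587505838038 12.64355584513396
[0.4391 0.0011 0.0188] [ 0.1263 -5.396   5.7049] 0.03331570488980682 12.6400554087013
```

advance(
  offsets=[
    [0.045, [0, -0.004, 0], 0],
    [0.06, [0, -0.01, 0], 0],
    [0.06, [0, -0.0115, 0], 0],
    [0.06, [0, -0.0115, 0], 0],
    [0.06, [0, -0.0115, 0], 0],
    [0.06, [0, -0.0115, 0], 0],
    [0.05, [0, -0.0115, 0], 0],
    [0.048, [0, -0.01, 0], 0],
    [0.045, [0, -0.008, 0], 0],
    [0.042, [0, -0.006, 0], 0],
    [0.038, [0, -0.004, 0], 0],
    [0.034, [0, -0.002, 0], 0],
    [0.03, [0, -0.001, 0], 0],
    [0.03, [0, 0, 0], 0],
    [0.03, [0, 0, 0], 0],
    [0.03, [0, 0, 0], 0],
  ],
  grip_force=12,
)

```text
t: 11.8
eef_pos: [0.439, 0.0011, 0.0185]
ee_rot: [3.141, 0.0, 0.001]
force: [2.2, -6.0, -1.3]
width: 0.0337
gripper_force: 12.8
```

```bash
python3 - <<'E'
from m import *
cv2.imwrite("pics/top5.png",eyes.grab_frame("top")[:,:,::-1]);cv2.imwrite("pics/side5.png",eyes.grab_frame("side")[:,:,::-1])
for i in (0,4,5):
    h=hsv("top",i);g=h[:,:,2].astype(float)
    # jaw -x.. side edges at image rows 222-ish (left black jaw), columns 255..310
    for n,X in (("top",.60),("side",.60)):
        P=proj(n,[[X,y,.049] for y in np.arange(.05,.20,.0005)]);v=cv2.remap(hsv(n,i)[:,:,2],P[:,0].astype(np.float32),P[:,1].astype(np.float32),1).ravel()
        w=np.where(v<75)[0];w=w[w>60 if False else w>20];print(i,n,.05+.0005*w.min() if len(w) else None,.05+.0005*w.max() if len(w) else None,len(w))
E
```

```text
0 top 0.1285 0.14500000000000002 34
0 side 0.0675 0.178 83
4 top 0.12150000000000001 0.137 32
4 side 0.065 0.17049999999999998 92
5 top 0.1125 0.128 32
5 side 0.065 0.1615 90
```

Two pumps have drawn the jaw in 16–17 mm. Third pump now.

advance(
  offsets=[
    [0.045, [0, -0.004, 0], 0],
    [0.06, [0, -0.01, 0], 0],
    [0.06, [0, -0.0115, 0], 0],
    [0.06, [0, -0.0115, 0], 0],
    [0.06, [0, -0.0115, 0], 0],
    [0.06, [0, -0.0115, 0], 0],
    [0.05, [0, -0.0115, 0], 0],
    [0.048, [0, -0.01, 0], 0],
    [0.045, [0, -0.008, 0], 0],
    [0.042, [0, -0.006, 0], 0],
    [0.038, [0, -0.004, 0], 0],
    [0.034, [0, -0.002, 0], 0],
    [0.03, [0, -0.001, 0], 0],
    [0.03, [0, 0, 0], 0],
    [0.03, [0, 0, 0], 0],
    [0.03, [0, 0, 0], 0],
  ],
  grip_force=12,
)

```text
t: 13.23
eef_pos: [0.4391, 0.0011, 0.0186]
ee_rot: [3.141, 0.0, 0.001]
force: [2.1, -5.7, -1.0]
width: 0.0336
gripper_force: 12.8
```

```bash
python3 - <<'E'
from m import *
cv2.imwrite("pics/top6.png",eyes.grab_frame("top")[:,:,::-1]);cv2.imwrite("pics/side6.png",eyes.grab_frame("side")[:,:,::-1])
P=proj("top",[[.60,y,.049] for y in np.arange(.05,.20,.0005)]);v=cv2.remap(hsv("top",6)[:,:,2],P[:,0].astype(np.float32),P[:,1].astype(np.float32),1).ravel()
w=np.where(v<75)[0];w=w[w>20];print(.05+.0005*w.min(),.05+.0005*w.max())
u,v=255,240;t=cv2.imread("pics/top6.png")[185:265,250:350];s=cv2.imread("pics/side6.png")[205:285,240:340]
cv2.imwrite("pics/c6.png",np.hstack([cv2.resize(a,None,fx=4,fy=4,interpolation=cv2.INTER_CUBIC) for a in(t,s)]))
E
```

```text
0.10400000000000001 0.11950000000000001
```

View pics/c6.png

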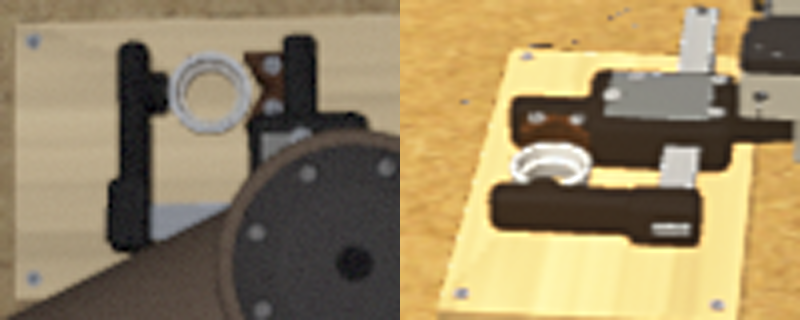

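The top crop shows the cup (210,92) touching the pad on its left, with about 4–5 mm still to go into the V. Fourth pump, with a slow end.

advance(
  offsets=[
    [0.045, [0, -0.004, 0], 0],
    [0.06, [0, -0.01, 0], 0],
    [0.06, [0, -0.0115, 0], 0],
    [0.06, [0, -0.0115, 0], 0],
    [0.06, [0, -0.0115, 0], 0],
    [0.06, [0, -0.0115, 0], 0],
    [0.05, [0, -0.0115, 0], 0],
    [0.048, [0, -0.01, 0], 0],
    [0.046, [0, -0.009, 0], 0],
    [0.044, [0, -0.008, 0], 0],
    [0.042, [0, -0.007, 0], 0],
    [0.04, [0, -0.006, 0], 0],
    [0.038, [0, -0.005, 0], 0],
    [0.036, [0, -0.004, 0], 0],
    [0.036, [0, -0.003, 0], 0],
    [0.036, [0, -0.003, 0], 0],
  ],
  grip_force=12,
)

```text
t: 14.67
eef_pos: [0.4391, 0.0039, 0.0186]
ee_rot: [3.141, 0.0, 0.001]
force: [2.6, -6.1, -1.1]
width: 0.0389
gripper_force: 12.7
```

```bash
python3 - <<'E'
from m import *
cv2.imwrite("pics/top7.png",eyes.grab_frame("top")[:,:,::-1])
P=proj("top",[[.60,y,.049] for y in np.arange(.05,.20,.0005)]);v=cv2.remap(hsv("top",7)[:,:,2],P[:,0].astype(np.float32),P[:,1].astype(np.float32),1).ravel()
w=np.where(v<75)[0];w=w[w>20];print(.05+.0005*w.min(),.05+.0005*w.max())
E
```

```text
0.0985 0.1145
```

advance(
  offsets=[
    [0.034, [0, 0.0005, 0], 0],
    [0.033, [0, 0.001, 0], 0],
    [0.032, [0, 0.0015, 0], 0],
    [0.031, [0, 0.002, 0], 0],
    [0.03, [0, 0.002, 0], 0],
    [0.03, [0, 0.002, 0], 0],
  ],
  grip_force=12,
)

```text
t: 15.22
eef_pos: [0.439, 0.0026, 0.0186]
ee_rot: [-3.142, 0.0, 0.0]
force: [-1.4, 0.6, 2.4]
width: 0.0369
gripper_force: 12.9
```

```bash
python3 - <<'E'
from m import *
cv2.imwrite("pics/top8.png",eyes.grab_frame("top")[:,:,::-1])
P=proj("top",[[.60,y,.049] for y in np.arange(.05,.20,.0005)]);v=cv2.remap(hsv("top",8)[:,:,2],P[:,0].astype(np.float32),P[:,1].astype(np.float32),1).ravel()
w=np.where(v<75)[0];w=w[w>20];print(.05+.0005*w.min(),.05+.0005*w.max())
E
```

```text
0.0975 0.113
```

advance(
  offsets=[
    [0.03, [0, 0, 0], 0],
    [0.03, [0, 0.0005, 0], 0],
    [0.03, [0, 0.0005, 0], 0],
    [0.03, [0, 0.0005, 0], 0],
    [0.03, [0, 0.0005, 0], 0],
    [0.03, [0, 0.0005, 0], 0],
  ],
  grip_force=13.5,
)

```text
t: 15.77
eef_pos: [0.439, 0.002, 0.0186]
ee_rot: [3.142, 0.0, 0.0]
force: [-2.7, 0.9, 4.4]
width: 0.0351
gripper_force: 14.5
```

```bash
python3 - <<'E'
from m import *
cv2.imwrite("pics/top9.png",eyes.grab_frame("top")[:,:,::-1]);cv2.imwrite("pics/side9.png",eyes.grab_frame("side")[:,:,::-1])
P=proj("top",[[.60,y,.049] for y in np.arange(.05,.20,.0005)]);v=cv2.remap(hsv("top",9)[:,:,2],P[:,0].astype(np.float32),P[:,1].astype(np.float32),1).ravel()
w=np.where(v<75)[0];w=w[w>20];print(.05+.0005*w.min(),.05+.0005*w.max())
z=roi(cv2.inRange(hsv("top",9),(0,0,100),(180,40,255)),(286,190,316,222));c=max(cv2.findContours(z,0,1)[0],key=cv2.contourArea);e=cv2.fitEllipse(c);print(e,plane("top",e[0],.037))
s=get_state();print(s["force"],s["width"],s["gripper_force"])
t=cv2.imread("pics/top9.png")[185:265,250:350];s=cv2.imread("pics/side9.png")[205:285,240:340]
cv2.imwrite("pics/c7.png",np.hstack([cv2.resize(a,None,fx=4,fy=4,interpolation=cv2.INTER_CUBIC) for a in(t,s)]))
E
```

```text
0.097 0.1125
((303.8525390625, 207.51834106445312), (19.67418670654297, 20.321258544921875), 67.8538589477539) [0.5818 0.0668 0.037 ]
[-3.0728  0.2191  3.7271] 0.03509271657375025 14.530319510959089
```

View pics/c7.png

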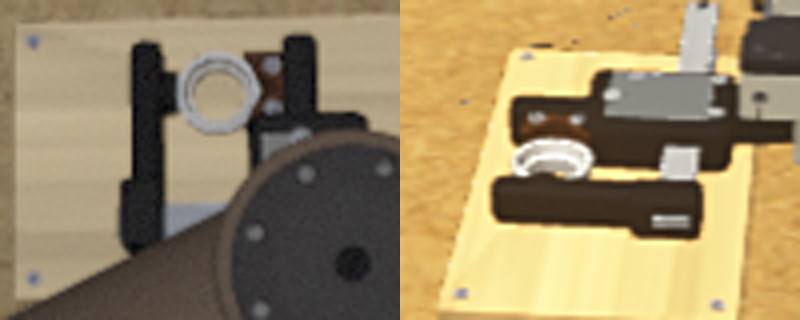

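The cup is home in the V: centre measured at (0.582, 0.067), matching v_seat. The squeeze is balanced at 14.5 N and short of the stop. I'll let it settle and then hand in.

advance(
  offsets=[
    [0.03, [0, 0, 0], 0],
    [0.03, [0, 0, 0], 0],
    [0.03, [0, 0, 0], 0],
    [0.03, [0, 0, 0], 0],
    [0.03, [0, 0, 0], 0],
    [0.03, [0, 0, 0], 0],
  ],
)

```text
t: 16.37
eef_pos: [0.439, 0.0019, 0.0186]
ee_rot: [3.142, 0.0, 0.0]
force: [-4.0, 0.9, 5.3]
width: 0.0355
gripper_force: 14.5
```

```bash
python3 -c "
from station import arm, eyes, job_done, get_state
s=get_state();print(s['width'],s['gripper_force'],s['force'])
print(job_done())"
```

```text
0.03549751895403551 14.539091577753425 [-4.02451565  0.91197907  5.32532374]
the job is handed in; nothing more can be done
None
```

The job is handed in at 16.4 s, with no verdict returned: the cup measured at its seat in the V, and the trigger is still held at 14.5 N, which by the force figures you gave is a nip of about 14 N (nearly 3 mm of pad).

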